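# Snap the long bead vial into the clips of the bar-handled drawer

### The arm

A 6-joint arm with a two-finger parallel gripper is mounted at the origin on the work surface. World frame = base frame: x ahead of the robot, y to its left, z up, the work surface at z = 0. Lengths are in m, angles in rad, forces in N, time in s.
With the tool pointing down it reaches from about 0.35 to 0.925 m from the base axis. Payload 6.4 kg.
Tool frame: the origin (TCP) lies at the very end of the fingers, on their centre line; the grasp point (between the pads) lies 19 mm behind it (manip.pinch_z is the distance from the TCP to the grasp point, in m); z points along the fingers, y is the line along which they close (so a half turn about z gives the same grasp; the last joint's range is limited). The gripper opens to 85 mm and grips with 20 to 120 N. Pads are 22 mm wide; open, the fingers measure 114 mm over their backs; the gripper's body (76 mm by 85 mm) begins 54 mm behind the grasp point. The pads swing forward as they close: fully open they stand 13 mm farther back than shut.
Start: joints at [1.019, 0.245, 1.558, -0, 1.339, -0.174], TCP at [0.24, 0.604, 0.231] pointing down, gripper open.
Joint ranges: [-3.13, 3.13], [-1.02, 2.26], [0.13, 2.54], [-0.95, 4.09], [0.21, 2.88], [-2.74, 2.74]. Speed limits (rad/s): [2.57, 2.57, 3.14, 3.14, 3.14, 3.14].

### API

Orientations are given as a unit quaternion [x, y, z, w].
In Python, from workcell import manip, imaging gives the robot as it stands.
- The arm moves only by the tool jog_arm, never from a script. Its argument "motion" is a list of rows, each a list of 7 numbers: the shift along the world's x, y, z in mm, then the turn, a rotation vector about the world's x, y, z in rad, then the opening, from -1 (shut) to 1 (fully open). In form: [[x, y, z, ax, ay, az, jaw], ...]. A call has exactly 5 rows; each row shifts and turns the commanded pose from where the row before left it; what a row does not reach is not made up. A row lasts 1/8 s, in which the tool goes at most 62.5 mm and 10.7 degrees, less where a joint would pass 70% of its speed; a pose out of reach is approached as far as the arm can. A call is refused whole if a number of a shift passes 62.5 or a number of a turn 0.188, either way. A call with a gripper value outside its range is refused whole. The fingers move at their own pace and stop on an object; "grip_force" is the grip in N (left out, the last holds). Time passes only in rows, so rows that do not move let the fingers close, or fill a call up. It gives the time, the measured TCP pose, the force, the opening and the grip force at its end, in the units of the state.
- manip.state(): the state, without advancing time (a new reading comes with each control period).
- imaging.read_camera(name): name is "side" or "top" or "wrist"; returns the picture (480x640x3 uint8, blue, green, red); there is no depth.
- imaging.get_calibration(name): a dict with "fx", "fy", "cx", "cy" (pixels), "origin" and "orientation" of the camera in the world. Camera axes: x right, y down, z forward; pixel columns grow to the right and rows downward; lengths in m; the calibration is good to about 2 mm. A picture is of the moment at which its call begins: read the wrist's pose just before it. get_calibration takes no time and is no camera call; for the wrist camera it gives the pose at the moment of the call.
- manip.job_done(): hands the job in; it is judged then, once.
The state is a dict: "clock": time; "joints": joint angles; "joint_vel": joint speeds; "joint_torque": joint torques, N m; "tcp_pos": TCP position; "eef_rot": TCP orientation; "force": force on the tool from outside, world axes, zero at the start; "wrist_torque": the same for the moment, N m; "gripper_width": opening from 0.0 (shut) to 1.0 (fully open); "gripper_force": force on a finger pad.
Only numpy, scipy, OpenCV 4.12 (cv2) and the standard library are available. Lean on these libraries where they do the work, as an engineer would, in place of code of your own. Each camera call takes 0.05 s, during which the arm holds its last target. There are 200 camera calls.

### The job

Put the long bead vial away: pull the drawer with the bar handle (the other two have round knobs) fully open, lay the vial across the two spring clips inside so that it rests on top of them, and let go. Then press it down until it snaps fully home in both clips, and push the drawer fully shut. Leave the short vial, the other drawers and the other things where they are.

Things in the scene. Friction and masses are not known exactly. Their poses are not given: they have to be found in the camera images.
- bar_drawer (a joint): the drawer to use, the only one with a straight bar handle; its place among the three drawers side by side varies. Metres pulled out: 0 = shut, 0.135 = fully open (a firm stop); may start up to 10 mm open. About 2.5 N of friction; stays where it is left. It opens along its own -x, towards the robot, in a unit that may be turned up to 0.12 rad. It cannot close over a vial that is not snapped in.
- plinth: base board 180 x 400 x 12 mm under the drawer unit, fixed; origin at the centre of its underside, -x is the drawers' opening direction. On it stand three white shells, each 130 mm wide in y, their front face 90 mm in front of this origin, their top 68 mm above the table.
- bar_drawer_handle (a point): middle of the bar handle: a level round steel bar 91 mm long along y, 11 mm thick, on two posts 34 mm either side of its middle, 46 mm above the table, standing 35 mm out from the plywood drawer front: 29 mm of free space behind it, open from above. Moves with the drawer; x points into the drawer (closing direction), z up.
- clip_seat (a point): where the middle of the long vial's axis must end, between the two clips in the bar drawer: 40 mm above the table, 105 mm behind the handle bar along x. Moves with the drawer; x closing direction, y across the drawer (the vial's line), z up. The clips, each 10 mm wide, stand 24 mm either side of it along y; the drawer floor is 17 mm below it, the drawer is 108 mm wide inside.
- clip_rest (a point): 22 mm above clip_seat: where the vial's axis lies when it rests on the clips' lips before being pressed; it centres itself. Each clip has two sprung steel lips, rounded, 4 mm radius, 12 mm below this point and 12 mm to either side in x. A push of about 5 to 9 N straight down on the vial's middle spreads them; it snaps in, the force drops, and the lips hold it down on the seat. Axes as clip_seat.
- drawer_front (a point): middle of the top edge of the bar drawer's front wall, on its inner face: 62 mm from the clips' centre towards the robot, 66 mm above the table (26 mm above clip_seat). With the drawer fully open the shells' front face is 73 mm beyond the clips' centre. Axes as clip_seat.
- long_vial: the long bead vial: clear plastic tube lying on the table, 26 mm diameter, 90 mm long including an eight-sided white screw cap 16 mm long (26 mm across flats) at its +x end, 45 g. Its x axis runs along the tube; origin on its surface below the middle of the axis (it lies 13 mm along the body's own -z from the axis). May lie either left or right of the drawers, changing places with the short vial; either end may point either way in the clips.
- long_vial_mid (a point): middle of the long vial's length, on its axis (13 mm above the table when it lies on it); axes as the vial.
- short_vial: a like vial, only 56 mm long; leave alone. Origin on its underside.
- knob_drawer0 (a joint): a drawer with a round knob, leave alone; metres pulled out
- knob_drawer2 (a joint): the other drawer with a round knob, leave alone; metres pulled out
- thimble: steel thimble, 21 mm wide, 26 mm tall, on the table; origin at the centre of its underside; leave alone
- hoop: ivory plastic hoop, 136 mm across, 9 mm thick, lying on top of the drawer unit; origin at the centre of its underside; leave alone
- bead_dish: small ceramic bowl, 68 mm across, 26 mm tall, on top of the drawer unit towards its rear; origin at the centre of its underside; leave alone
- spoon_rest: round ceramic spoon rest with a stubby handle towards its +y, 104 mm across, 16 mm tall; origin under the round part; leave alone
- spool_tower: aluminium tower of thread spools, 90 mm foot, 176 mm tall; origin at the centre of its underside; leave alone
- pin_box: black plastic pin box 50 x 70 x 22 mm; origin at the centre of its underside; leave alone
Not all that is in view belongs to the job. Leave any blue or red look-alike of the long_vial alone.

How it is judged:
On the way, in this order (a step that is already met when the one before it is completed fails the run):
1. the bar-handled drawer is pulled open (by more than 100 mm) (value of joint bar_drawer above 0.1 m), for 0.1 s.
2. the long vial rests across both clips on top of their lips, not yet snapped in, let go by the fingers (z of long_vial_mid in the frame of clip_seat between 0.014 and 0.027 m and x of long_vial_mid in the frame of clip_seat between -0.008 and 0.008 m and y of long_vial_mid in the frame of clip_seat between -0.016 and 0.016 m and contact force between the fingers and long_vial below 0.1 N and linear speed of long_vial below 0.03 m/s and value of joint bar_drawer above 0.08 m), for 0.15 s.
3. the vial is pressed down and snapped home in both clips with the drawer still open (z of long_vial_mid in the frame of clip_seat between -0.004 and 0.003 m and x of long_vial_mid in the frame of clip_seat between -0.005 and 0.005 m and y of long_vial_mid in the frame of clip_seat between -0.013 and 0.013 m and angle between the x axis of long_vial and the y axis of clip_seat, either way round below 0.09 rad and value of joint bar_drawer above 0.07 m), for 0.2 s.
At the end, for the whole second after the job is handed in: the long vial is snapped home in both clips (its axis within 3 mm of the seated height, 5 mm across, 13 mm along, and 0.09 rad of the clips' line), at rest, and the bar-handled drawer is shut to within 6 mm; no bystander moved more than 25 mm and no other drawer pulled out more than 25 mm (z of long_vial_mid in the frame of clip_seat between -0.004 and 0.003 m and x of long_vial_mid in the frame of clip_seat between -0.005 and 0.005 m and y of long_vial_mid in the frame of clip_seat between -0.013 and 0.013 m and angle between the x axis of long_vial and the y axis of clip_seat, either way round below 0.09 rad and value of joint bar_drawer below 0.006 m and linear speed of long_vial below 0.02 m/s); the robot touches nothing.
It fails at once if a bystander (short vial, thimble, hoop, bead dish, spoon rest, spool tower or pin box) is moved more than 25 mm (distance of any of short_vial, thimble, hoop, bead_dish, spoon_rest, spool_tower, pin_box from where it was at the start of the episode above 0.025 m).
It fails at once if a drawer with a knob is pulled out more than 25 mm (value of joint any of knob_drawer0, knob_drawer2 above 0.025 m).
It also fails if it takes over 72 s, if anything falls off the work surface, if the arm or the gripper's body presses on something with over 40 N, if the wrist force passes 120 N, or if a joint passes its speed limit or range.

## Working session

There is one attempt and no reset: what is moved stays moved. The work goes in short steps, Python scripts to look and compute and a tool call to move; the robot and the scene stay as the last step left them, time stands still between calls to the robot, and variables do not carry over. Pictures are saved under pics/ and viewed, at most 12 in all, crops included, and the job is handed in when it is done.

Besides the shell and the picture viewer there is one more tool, called after "Emit:" by a JSON object that holds its "name" and its "arguments". jog_arm: Moves the arm, as the interface text tells. Its arguments: {"type":"object","properties":{"motion":{"type":"array","items":{"type":"array","items":{"type":"number"}}},"grip_force":{"type":"number"}},"required":["motion"]}

```bash
mkdir -p pics; cat > h.py <<'E'
import numpy as np, cv2
from scipy.spatial.transform import Rotation as R
from workcell import manip, imaging
def cal(n): return imaging.get_calibration(n)
def onplane(c,u,v,z):
    d=R.from_quat(c["orientation"]).apply([(u-c["cx"])/c["fx"],(v-c["cy"])/c["fy"],1.]); o=np.array(c["origin"])
    return o+d*(z-o[2])/d[2]
def proj(c,p):
    q=R.from_quat(c["orientation"]).inv().apply(np.array(p)-np.array(c["origin"]))
    return [c["fx"]*q[0]/q[2]+c["cx"],c["fy"]*q[1]/q[2]+c["cy"]]
def shot(n,f):
    c=cal(n); im=imaging.read_camera(n); cv2.imwrite("pics/"+f,im); return c,im
E
python3 - <<'E'
from h import *
for n in("top","side"):
    c,im=shot(n,n+"0.png"); print(n,c)
print(manip.state()["eef_rot"],manip.state()["clock"])
E
```

```text
top {'fx': 495.53341947147027, 'fy': 495.53341947147027, 'cx': 318.38454017836125, 'cy': 241.79934904855924, 'origin': array([ 0.47307886, -0.02450834,  1.21424217]), 'orientation': array([ 0.71479188, -0.69678517,  0.04391332, -0.04043025])}
side {'fx': 578.6466565574678, 'fy': 578.6466565574678, 'cx': 323.8519937172009, 'cy': 240.833143873012, 'origin': array([ 0.5525716 , -1.21626588,  0.92697112]), 'orientation': array([ 0.889646  , -0.04033253,  0.00747501, -0.4548048 ])}
[ 1.87771708e-01  9.82212309e-01 -8.13339647e-04 -3.21135986e-04] 0.1
```

View pics/top0.png

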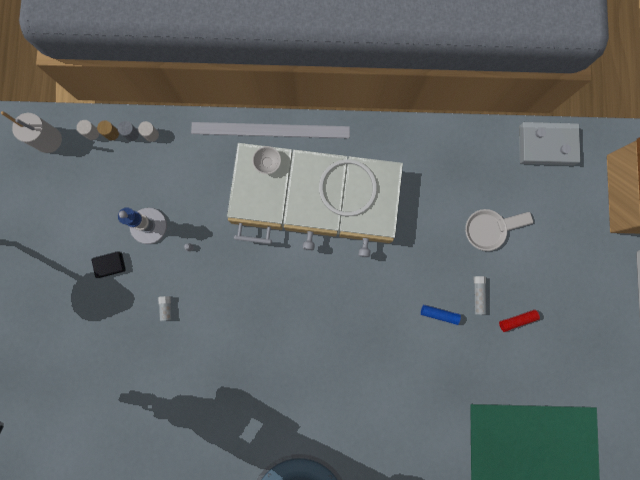

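View pics/side0.png

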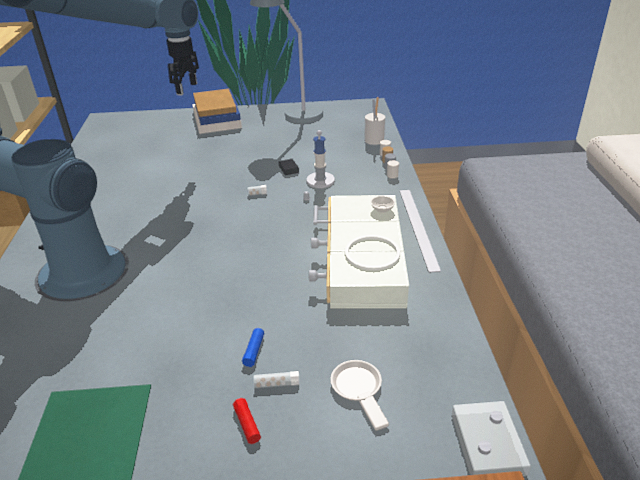

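The top view shows the bar handle at about (253,241) on the leftmost (+y) drawer. The long vial is at (480,295) between a blue and a red decoy, and the short vial is at (165,308). Next I measure these in detail.

```bash
python3 - <<'E'
from h import *
im=cv2.imread("pics/top0.png"); c=cal("top")
a=cv2.resize(im[215:260,220:290],None,fx=8,fy=8,interpolation=cv2.INTER_CUBIC)
b=cv2.resize(im[265:325,465:500],None,fx=6,fy=6,interpolation=cv2.INTER_CUBIC)
o=np.zeros((360,780,3),np.uint8);o[:,:560]=a;o[:,565:775]=b;cv2.imwrite("pics/crop0.png",o)
# vial: bright pixels in roi
roi=im[265:325,465:500].astype(int); m=(roi.min(2)>125).astype(np.uint8)
pts=np.argwhere(m)[:,::-1]+[465,265]; r=cv2.minAreaRect(pts.astype(np.float32)); print("vial px",r)
w=np.array([onplane(c,u,v,0.013)for u,v in cv2.boxPoints(r)]);print(w.round(4),w.mean(0).round(4))
# shell top
g=im.min(2)
m=((g>170)).astype(np.uint8);m[:, :220]=0;m[:,410:]=0;m[:135]=0;m[245:]=0
pts=np.argwhere(m)[:,::-1]; r=cv2.minAreaRect(pts.astype(np.float32)); print("shell",r)
w=np.array([onplane(c,u,v,0.068)for u,v in cv2.boxPoints(r)]);print(w.round(4))
s=cv2.imread("pics/side0.png");cv2.imwrite("pics/crop1.png",np.hstack([cv2.resize(s[190:300,300:340],None,fx=5,fy=5),cv2.resize(s[360:400,245:305],None,fx=9,fy=13.75)[:550]]))
E
```

```text
vial px ((478.5, 295.0), (38.0, 9.0), 90.0)
[[ 0.5434 -0.4082  0.013 ]
 [ 0.544  -0.4301  0.013 ]
 [ 0.4526 -0.4287  0.013 ]
 [ 0.4521 -0.4071  0.013 ]] [ 0.498  -0.4185  0.013 ]
shell ((315.2352294921875, 189.34869384765625), (167.81350708007812, 74.07449340820312), 7.052306175231934)
[[ 0.6664  0.1861  0.068 ]
 [ 0.8445  0.1727  0.068 ]
 [ 0.8047 -0.2249  0.068 ]
 [ 0.6278 -0.2045  0.068 ]]
```

View pics/crop0.png

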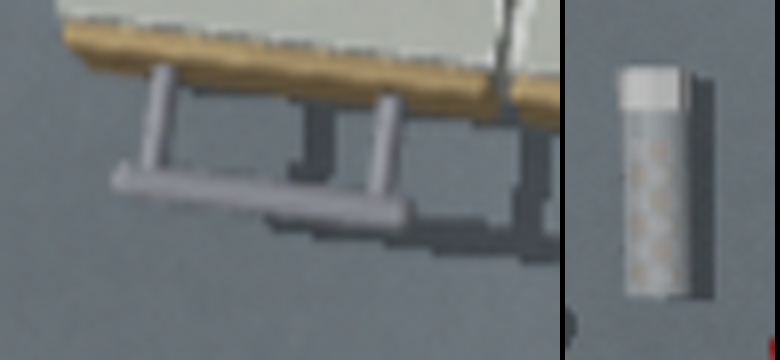

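The crop puts the bar ends at about (235.0,237.1) and (270.6,241.5) px. The vial runs from (479.7,276) to (480.4,314.7), with its cap at the far (+x) end.

```bash
python3 - <<'E'
from h import *
c=cal("top")
a=onplane(c,235.3,237.3,.047);b=onplane(c,270.4,241.4,.047);h=(a+b)/2
print("bar",a.round(4),b.round(4),np.linalg.norm(a-b),h.round(4),"yaw",-np.arctan2((a-b)[0],(a-b)[1]))
p=onplane(c,479.7,276,.013);q=onplane(c,480.4,314.7,.013);print("vial",p,q,(p+q)/2,np.arctan2(*(p-q)[1::-1]))
# front shell edge fit: first bright->wood transition from below
im=cv2.imread("pics/top0.png").astype(int)
L=[]
for u in range(236,392,3):
    col=im[200:250,u]; wood=np.where(col[:,2]-col[:,0]>30)[0]
    if len(wood): L.append(onplane(c,u,200+wood[0]-.5,.068)[:2])
L=np.array(L);k=np.polyfit(L[:,1],L[:,0],1);r=np.polyval(k,L[:,1])-L[:,0];ok=abs(r)<.004
k=np.polyfit(L[ok,1],L[ok,0],1);print("front edge slope",k,ok.sum(),"bar dist",(np.polyval(k,h[1])-h[0])*np.cos(k[0]))
st=manip.state();print(st["tcp_pos"],st["clock"])
E
```

```text
bar [0.6188 0.1688 0.047 ] [0.6111 0.0853 0.047 ] 0.08390125063856498 [0.6149 0.127  0.047 ] yaw -0.09113791103160777
vial [ 0.54377663 -0.42204211  0.013     ] [ 0.45081584 -0.42245637  0.013     ] [ 0.49729623 -0.42224924  0.013     ] 0.0044563014330075154
front edge slope [0.09745284 0.64556418] 50 bar dist 0.042796885433859386
[0.23946806 0.60374258 0.23029981] 0.1
```

Emit:
{"name": "jog_arm", "arguments": {"motion": [[25, -32, 0, 0, 0, -0.0857, -0.4], [25, -32, 0, 0, 0, -0.0857, -0.4], [25, -32, 0, 0, 0, -0.0857, -0.4], [25, -32, 0, 0, 0, -0.0857, -0.4], [25, -32, 0, 0, 0, -0.0857, -0.4]]}}

```text
clock: 0.72
tcp_pos: [0.3652, 0.4429, 0.2308]
eef_rot: [0.394, 0.919, -0.0, -0.0]
force: [0.2, -0.0, 0.9]
gripper_width: 0.302
gripper_force: 0.0
```

Emit:
{"name": "jog_arm", "arguments": {"motion": [[25, -32, 0, 0, 0, -0.0857, -0.4], [25, -32, 0, 0, 0, -0.0857, -0.4], [25, -32, 0, 0, 0, -0.0857, -0.4], [25, -32, 0, 0, 0, -0.0857, -0.4], [25, -32, 0, 0, 0, -0.0857, -0.4]]}}

```text
clock: 1.35
tcp_pos: [0.4901, 0.2829, 0.2308]
eef_rot: [0.58, 0.815, -0.0, -0.0]
force: [0.9, 0.8, 0.3]
gripper_width: 0.298
gripper_force: 0.0
```

Emit:
{"name": "jog_arm", "arguments": {"motion": [[25, -32, -15, 0, 0, -0.0857, -0.4], [25, -32, -15, 0, 0, -0.0857, -0.4], [25, -32, -15, 0, 0, -0.0857, -0.4], [25, -32, -15, 0, 0, -0.0857, -0.4], [25, -30, -15, 0, 0, -0.0857, -0.4]]}}

```text
clock: 1.98
tcp_pos: [0.6152, 0.125, 0.1553]
eef_rot: [0.74, 0.673, -0.0, -0.0]
force: [-0.4, 0.0, 0.1]
gripper_width: 0.296
gripper_force: 0.0
```

```bash
cat > s.py <<'E'
from h import *
s=manip.state(); ty=R.from_quat(s["eef_rot"]).as_matrix()
print("t",s["clock"],"p",np.round(np.array(s["tcp_pos"])*1000,1),"yang",np.arctan2(ty[1,1],ty[0,1]).round(4),"z",ty[:,2].round(3),"F",np.round(s["force"],1),"w",s["gripper_width"],s["gripper_force"],"j",np.round(s["joints"],2))
E
python3 s.py; python3 -c '
from h import *
shot("wrist","w1.png"); print(cal("wrist"))'
```

```text
t 1.975 p [615.2 125.  155.3] yang -0.0956 z [-0.001  0.    -1.   ] F [-0.4  0.   0.1] w 0.29619546165884986 0.0 j [0.02 0.27 1.67 0.   1.2  0.12]
{'fx': 407.5528725865233, 'fy': 407.5528725865233, 'cx': 315.228375721223, 'cy': 238.1939782024219, 'origin': array([0.62270656, 0.18877965, 0.29509826]), 'orientation': array([ 0.98969435, -0.04930428, -0.00738418,  0.1342373 ])}
```

View pics/w1.png

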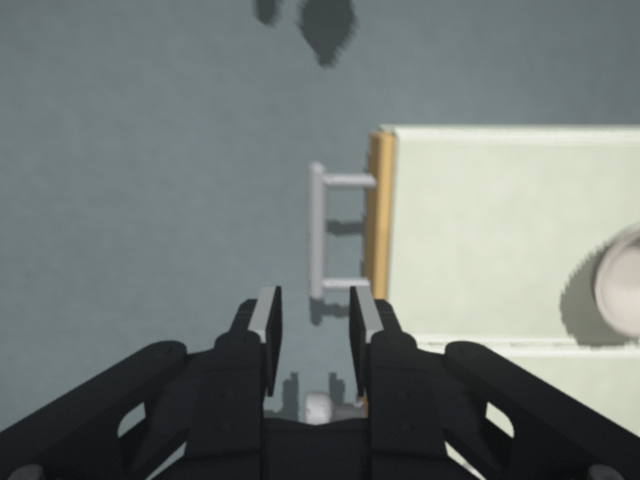

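The wrist view shows the bar as a vertical line at u≈317, v from 163 to 297, centred between the fingers in x.

```bash
python3 - <<'E'
from h import *
c=cal("wrist")
a=onplane(c,317,164,.048);b=onplane(c,317,297,.048)
print(a,b,(a+b)/2,np.linalg.norm(a-b),-np.arctan2((a-b)[0],(a-b)[1]))
for v in(170,280): print(onplane(c,{170:393,280:388}[v],v,.068))
E
```

```text
[0.62121224 0.16661442 0.048     ] [0.61274071 0.08095907 0.048     ] [0.61697647 0.12378675 0.048     ] 0.08607326531925553 -0.0985820043223358
[0.66278653 0.16097495 0.068     ]
[0.65664868 0.0963803  0.068     ]
```

Emit:
{"name": "jog_arm", "arguments": {"motion": [[1, 0, -26, 0, 0, 0, -0.4], [0, 0, -26, 0, 0, 0, -0.4], [0, 0, -25, 0, 0, 0, -0.4], [0, 0, -25, 0, 0, 0, -0.4], [0, 0, -25, 0, 0, 0, -0.4]]}}

```text
clock: 2.65
tcp_pos: [0.6153, 0.1263, 0.0281]
eef_rot: [0.739, 0.674, -0.0, -0.0]
force: [-0.2, 0.4, 0.0]
gripper_width: 0.302
gripper_force: 0.0
```

Emit:
{"name": "jog_arm", "arguments": {"motion": [[0, 0, 0, 0, 0, 0, -0.7], [0, 0, 0, 0, 0, 0, -1], [0, 0, 0, 0, 0, 0, -1], [0, 0, 0, 0, 0, 0, -1], [0, 0, 0, 0, 0, 0, -1]], "grip_force": 30}}

```text
clock: 3.28
tcp_pos: [0.6143, 0.1262, 0.0277]
eef_rot: [0.739, 0.674, -0.001, -0.001]
force: [1.8, 0.3, -22.6]
gripper_width: 0.113
gripper_force: 29.0
```

Emit:
{"name": "jog_arm", "arguments": {"motion": [[-10, 1, 0, 0, 0, 0, -1], [-14, 1.4, 0, 0, 0, 0, -1], [-14, 1.4, 0, 0, 0, 0, -1], [-14, 1.4, 0, 0, 0, 0, -1], [-14, 1.4, 0, 0, 0, 0, -1]]}}

```text
clock: 3.9
tcp_pos: [0.5475, 0.1327, 0.0277]
eef_rot: [0.739, 0.674, -0.001, -0.001]
force: [2.5, -0.4, -26.6]
gripper_width: 0.111
gripper_force: 29.8
```

Emit:
{"name": "jog_arm", "arguments": {"motion": [[-14, 1.4, 0, 0, 0, 0, -1], [-14, 1.4, 0, 0, 0, 0, -1], [-10, 1, 0, 0, 0, 0, -1], [-10, 1, 0, 0, 0, 0, -1], [-5, 0.5, 0, 0, 0, 0, -1]]}}

```text
clock: 4.53
tcp_pos: [0.4941, 0.1379, 0.0277]
eef_rot: [0.739, 0.674, -0.001, -0.001]
force: [2.8, -0.2, -30.5]
gripper_width: 0.11
gripper_force: 29.6
```

Emit:
{"name": "jog_arm", "arguments": {"motion": [[-4, 0.4, 0, 0, 0, 0, -1], [-4, 0.4, 0, 0, 0, 0, -1], [-2, 0.2, 0, 0, 0, 0, -1], [0, 0, 0, 0, 0, 0, -1], [0, 0, 0, 0, 0, 0, -1]]}}

```text
clock: 5.15
tcp_pos: [0.4841, 0.1389, 0.0277]
eef_rot: [0.739, 0.674, -0.002, -0.001]
force: [2.0, 0.2, -28.1]
gripper_width: 0.112
gripper_force: 29.8
```

Emit:
{"name": "jog_arm", "arguments": {"motion": [[-2, 0.2, 0, 0, 0, 0, -1], [-2, 0.2, 0, 0, 0, 0, -1], [-1, 0.1, 0, 0, 0, 0, -1], [0, 0, 0, 0, 0, 0, -1], [0, 0, 0, 0, 0, 0, -1]]}}

```text
clock: 5.78
tcp_pos: [0.4805, 0.1392, 0.0278]
eef_rot: [0.739, 0.674, -0.0, -0.0]
force: [7.0, -0.3, -34.9]
gripper_width: 0.114
gripper_force: 29.3
```

Emit:
{"name": "jog_arm", "arguments": {"motion": [[0, 0, 0, 0, 0, 0, -0.6], [0, 0, 0, 0, 0, 0, -0.4], [0, 0, 0, 0, 0, 0, -0.4], [0, 0, 15, 0, 0, 0, -0.4], [0, 0, 35, 0, 0, 0, -0.4]]}}

```text
clock: 6.4
tcp_pos: [0.4809, 0.1395, 0.0798]
eef_rot: [0.739, 0.674, -0.001, -0.001]
force: [0.2, 0.4, 0.4]
gripper_width: 0.3
gripper_force: 0.0
```

Emit:
{"name": "jog_arm", "arguments": {"motion": [[0, 0, 50, 0, 0, 0, -0.4], [0, 0, 50, 0, 0, 0, -0.4], [0, -15, 20, 0, 0, -0.05, 0], [0, -30, 0, 0, 0, -0.08, 0.2], [0, -30, 0, 0, 0, -0.08, 0.2]]}}

```text
clock: 7.02
tcp_pos: [0.4822, 0.0639, 0.2013]
eef_rot: [0.806, 0.592, 0.001, 0.001]
force: [0.3, -0.1, -0.2]
gripper_width: 0.596
gripper_force: 0.0
```

```bash
python3 s.py; python3 -c '
from h import *
shot("top","t2.png");im=cv2.imread("pics/t2.png")
cv2.imwrite("pics/t2c.png",cv2.resize(im[150:330,190:310],None,fx=4,fy=3.3,interpolation=cv2.INTER_CUBIC))'
```

```text
t 7.025 p [482.2  63.9 201.3] yang -0.3043 z [ 0.003 -0.    -1.   ] F [ 0.3 -0.1 -0.2] w 0.5957255912982017 0.0 j [-0.1  -0.12  2.   -0.    1.26  0.2 ]
```

View pics/t2c.png

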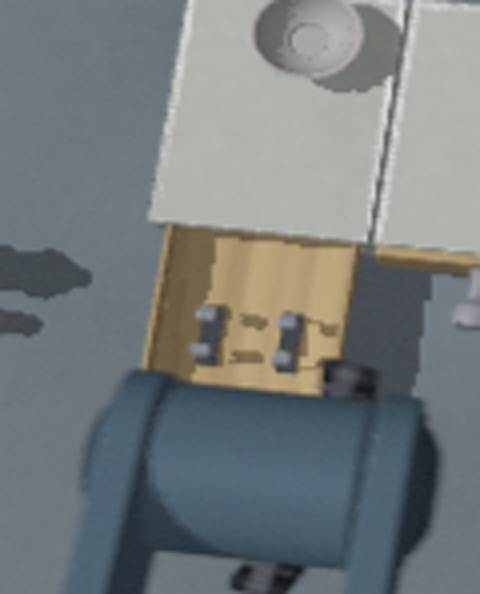

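Emit:
{"name": "jog_arm", "arguments": {"motion": [[1, -32.4, 0, 0, 0, -0.0841, 0.2], [1, -32.4, 0, 0, 0, -0.0841, 0.2], [1, -32.4, 0, 0, 0, -0.0841, 0.2], [1, -32.4, 0, 0, 0, -0.0841, 0.2], [1, -32.4, 0, 0, 0, -0.0841, 0.2]]}}

```text
clock: 7.7
tcp_pos: [0.487, -0.0984, 0.2007]
eef_rot: [0.912, 0.41, 0.001, 0.001]
force: [0.7, 1.2, 0.5]
gripper_width: 0.602
gripper_force: 0.0
```

Emit:
{"name": "jog_arm", "arguments": {"motion": [[1, -32.4, 0, 0, 0, -0.0841, 0.2], [1, -32.4, 0, 0, 0, -0.0841, 0.2], [1, -32.4, 0, 0, 0, -0.0841, 0.2], [1, -32.4, 0, 0, 0, -0.0841, 0.2], [1, -32.4, 0, 0, 0, -0.0841, 0.2]]}}

```text
clock: 8.32
tcp_pos: [0.492, -0.2604, 0.2007]
eef_rot: [0.978, 0.211, 0.001, 0.001]
force: [-0.6, 0.7, -0.0]
gripper_width: 0.601
gripper_force: 0.0
```

Emit:
{"name": "jog_arm", "arguments": {"motion": [[1, -32.4, 0, 0, 0, -0.0841, 0.2], [1, -32.4, 0, 0, 0, -0.0841, 0.2], [1, -32.4, -15, 0, 0, -0.0841, 0.2], [1, -32.4, -30, 0, 0, -0.0841, 0.2], [1, -32.4, -30, 0, 0, -0.0841, 0.2]]}}

```text
clock: 8.95
tcp_pos: [0.4974, -0.4227, 0.1252]
eef_rot: [1.0, 0.002, 0.001, 0.001]
force: [-0.7, -0.7, 1.0]
gripper_width: 0.597
gripper_force: 0.0
```

```bash
python3 s.py; python3 -c '
from h import *
shot("wrist","w3.png");shot("top","t3.png");c=cal("top")
print("clips",onplane(c,251.9,251.7,.052)); a=onplane(c,190+207/4,150+332/3.3,.052);b=onplane(c,190+288/4,150+339/3.3,.052);print(a,b,a-b)
s=cv2.imread("pics/t3.png");w=cv2.imread("pics/w3.png")
o=np.zeros((560,800,3),np.uint8);o[:360,:480]=cv2.resize(w,(480,360));k=cv2.resize(s[200:270,220:280],None,fx=5,fy=8,interpolation=cv2.INTER_CUBIC);o[:560,490:790]=k;cv2.imwrite("pics/c3.png",o)'
```

```text
t 8.95 p [ 497.4 -422.7  125.2] yang -1.5663 z [ 0.002 -0.002 -1.   ] F [-0.7 -0.7  1. ] w 0.5971477448570366 0.0 j [-0.88  0.36  1.62  0.    1.16  0.69]
clips [0.58499379 0.12741852 0.052     ]
[0.58696492 0.15139885 0.052     ] [0.58317769 0.10356817 0.052     ] [0.00378723 0.04783068 0.        ]
```

View pics/c3.png

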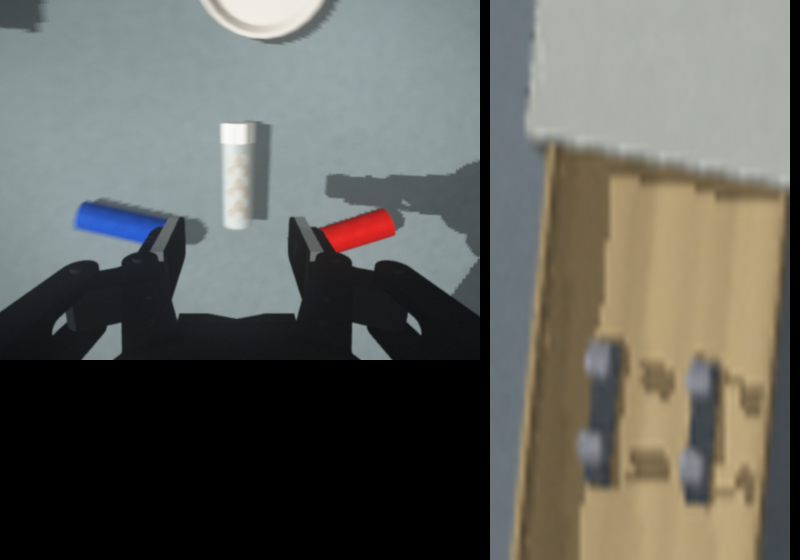

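The clip estimate agrees with the handle pose: centre (0.585, 0.1275). In the wrist view the vial runs from (317,164) to (315,304) in full-size pixels, with both decoys clear of the pad paths.

```bash
python3 - <<'E'
from h import *
c=cal("wrist");a=onplane(c,317.5,165,.016);b=onplane(c,315,303,.013);print(a,b,(a+b)/2,np.linalg.norm(a-b),np.arctan2(*(a-b)[1::-1]))
t=cal("top"); f=lambda x,y:(220+(x-490)/5,200+y/8)
P=[onplane(t,*f(x,y),.052) for x,y in((601,358),(592,448),(702,378),(694,468))];print(np.round(P,4),np.mean(P,0))
E
```

```text
[ 0.53860253 -0.42235992  0.016     ] [ 0.44745138 -0.42129632  0.013     ] [ 0.49302696 -0.42182812  0.0145    ] 0.09120670675004015 -0.011668008598392857
[[0.6009 0.1509 0.052 ]
 [0.5741 0.154  0.052 ]
 [0.5962 0.1031 0.052 ]
 [0.5695 0.1059 0.052 ]] [0.58516246 0.12848621 0.052     ]
```

Emit:
{"name": "jog_arm", "arguments": {"motion": [[-2, 0, -30, 0, 0, 0, 0], [0, 0, -30, 0, 0, 0, 0], [0, 0, -25, 0, 0, 0, 0], [0, 0, -20, 0, 0, 0, 0], [0, 0, -16, 0, 0, 0, 0]]}}

```text
clock: 9.68
tcp_pos: [0.4953, -0.4213, 0.0034]
eef_rot: [1.0, 0.004, 0.0, 0.0]
force: [0.6, 0.1, 0.3]
gripper_width: 0.5
gripper_force: 0.0
```

Emit:
{"name": "jog_arm", "arguments": {"motion": [[0, 0, 0, 0, 0, 0, 0], [0, 0, 0, 0, 0, 0, -0.3], [0, 0, 0, 0, 0, 0, -0.6], [0, 0, 0, 0, 0, 0, -1], [0, 0, 0, 0, 0, 0, -1]], "grip_force": 25}}

```text
clock: 10.3
tcp_pos: [0.4954, -0.4222, 0.0046]
eef_rot: [1.0, 0.003, 0.001, 0.001]
force: [0.0, 0.9, 6.2]
gripper_width: 0.293
gripper_force: 25.4
```

```bash
python3 s.py
```

```text
t 10.3 p [ 495.4 -422.2    4.6] yang -1.564 z [ 0.001 -0.002 -1.   ] F [0.  0.9 6.2] w 0.29345888184861824 25.3651562333107 j [-0.88  0.52  1.65  0.    0.96  0.68]
```

Emit:
{"name": "jog_arm", "arguments": {"motion": [[0, 0, 10, 0, 0, 0, -1], [0, 0, 30, 0, 0, 0, -1], [0, 0, 50, 0, 0, 0, -1], [0, 0, 50, 0, 0, 0, -1], [0, 20, 40, 0, 0, 0.05, -1]]}}

```text
clock: 10.92
tcp_pos: [0.4947, -0.4023, 0.1859]
eef_rot: [1.0, 0.028, 0.001, 0.001]
force: [0.2, 0.5, -0.8]
gripper_width: 0.293
gripper_force: 24.9
```

Emit:
{"name": "jog_arm", "arguments": {"motion": [[4, 33, 0, 0, 0, 0.088, -1], [4, 33, 0, 0, 0, 0.088, -1], [4, 33, 0, 0, 0, 0.088, -1], [4, 33, 0, 0, 0, 0.088, -1], [4, 33, 0, 0, 0, 0.088, -1]]}}

```text
clock: 11.55
tcp_pos: [0.5144, -0.2351, 0.1832]
eef_rot: [0.969, 0.247, -0.0, -0.0]
force: [1.0, 0.3, -1.1]
gripper_width: 0.293
gripper_force: 24.9
```

Emit:
{"name": "jog_arm", "arguments": {"motion": [[6, 33, 0, 0, 0, 0.088, -1], [6, 33, 0, 0, 0, 0.088, -1], [6, 33, 0, 0, 0, 0.088, -1], [6, 33, 0, 0, 0, 0.088, -1], [6, 33, 0, 0, 0, 0.088, -1]]}}

```text
clock: 12.18
tcp_pos: [0.5444, -0.0702, 0.1832]
eef_rot: [0.892, 0.453, -0.0, -0.0]
force: [0.4, 0.1, -0.9]
gripper_width: 0.294
gripper_force: 24.9
```

Emit:
{"name": "jog_arm", "arguments": {"motion": [[8, 33, 0, 0, 0, 0.088, -1], [8, 33, 0, 0, 0, 0.088, -1], [8, 33, 0, 0, 0, 0.088, -1], [8, 33, -5, 0, 0, 0.088, -1], [8, 33, -15, 0, 0, 0.088, -1]]}}

```text
clock: 12.8
tcp_pos: [0.5853, 0.0947, 0.164]
eef_rot: [0.771, 0.636, 0.001, 0.001]
force: [-0.1, 0.1, -1.6]
gripper_width: 0.294
gripper_force: 24.9
```

```bash
python3 s.py;python3 -c '
from h import *
shot("wrist","w4.png");shot("side","s4.png")
s=cv2.imread("pics/s4.png");w=cv2.imread("pics/w4.png")
o=np.zeros((500,800,3),np.uint8);o[:360,:480]=cv2.resize(w,(480,360));o[:480,490:790]=cv2.resize(s[130:290,260:360],None,fx=3,fy=3);cv2.imwrite("pics/c4.png",o)'
```

```text
t 12.8 p [585.3  94.7 164. ] yang -0.191 z [ 0.002 -0.    -1.   ] F [-0.1  0.1 -1.6] w 0.2940567541300643 24.908563792705536 j [-0.03  0.18  1.76 -0.    1.2   0.16]
```

View pics/c4.png

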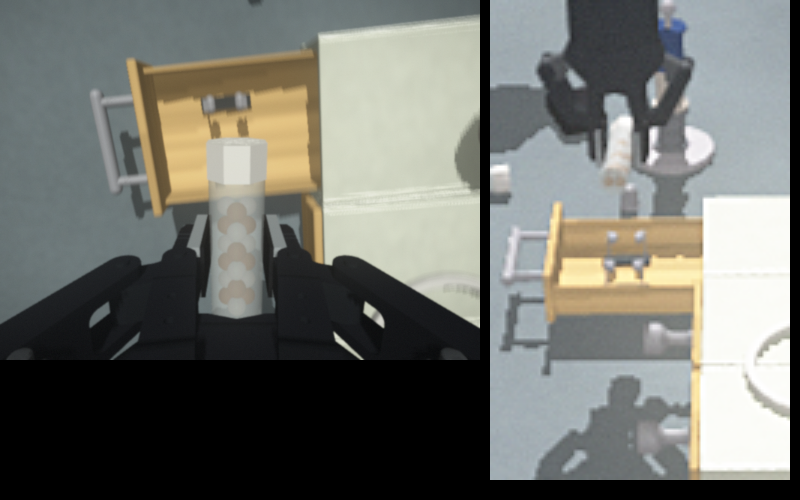

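The vial is held level with its cap towards +y. The bar appears at about (129,123) to (153,253) full-size px, and the cap end at (316,184).

```bash
python3 - <<'E'
from h import *
c=cal("wrist");S=4/3
a=onplane(c,97.5*S,93*S,.048);b=onplane(c,115*S,189*S,.048);h=(a+b)/2
y=-np.arctan2((a-b)[0],(a-b)[1]);print("bar",a,b,h,y,"seat",h[:2]+.105*np.array([np.cos(-.097),np.sin(-.097)]))
# clip lips far clip
P=[onplane(c,x*S,v*S,.052) for x,v in((209,104),(244,101))];print(P,np.mean(P,0), np.mean(P,0)[:2]-.024*np.array([.0968,.995]))
s=manip.state();m=R.from_quat(s["eef_rot"]).as_matrix();T=np.array(s["tcp_pos"])
# cap end
e=onplane(c,237*S,143*S,T[2]+.0085); d=(e-T)[:2]; print("cap end rel tcp along vial",d@m[:2,0],"across",d@m[:2,1])
E
```

```text
bar [0.48516076 0.18496893 0.048     ] [0.47546109 0.10438657 0.048     ] [0.48031092 0.14467775 0.048     ] -0.11979330557324828 seat [0.58481734 0.13450871]
[array([0.57201122, 0.15970912, 0.052     ]), array([0.5999225 , 0.15674057, 0.052     ])] [0.58596686 0.15822484 0.052     ] [0.58364366 0.13434484]
cap end rel tcp along vial 0.04702143535606615 across -0.0005688163203126259
```

Emit:
{"name": "jog_arm", "arguments": {"motion": [[0, 17, 0, 0, 0, 0.047, -1], [0, 17, 0, 0, 0, 0.047, -1], [0, 0, -30, 0, 0, 0, -1], [0, 0, -35, 0, 0, 0, -1], [0, 0, -20, 0, 0, 0, -1]]}}

```text
clock: 13.52
tcp_pos: [0.5839, 0.1278, 0.0768]
eef_rot: [0.741, 0.671, -0.001, -0.001]
force: [0.3, 0.0, -0.1]
gripper_width: 0.295
gripper_force: 24.9
```

```bash
python3 s.py;python3 -c '
from h import *
shot("side","s5.png")
s=cv2.imread("pics/s5.png")
cv2.imwrite("pics/c5.png",cv2.resize(s[180:240,290:350],None,fx=10,fy=10,interpolation=cv2.INTER_CUBIC))'
```

```text
t 13.525 p [583.9 127.8  76.8] yang -0.0993 z [-0.002  0.    -1.   ] F [ 0.3  0.  -0.1] w 0.2947044772603635 24.89494889974594 j [0.03 0.31 1.78 0.   1.05 0.13]
```

View pics/c5.png

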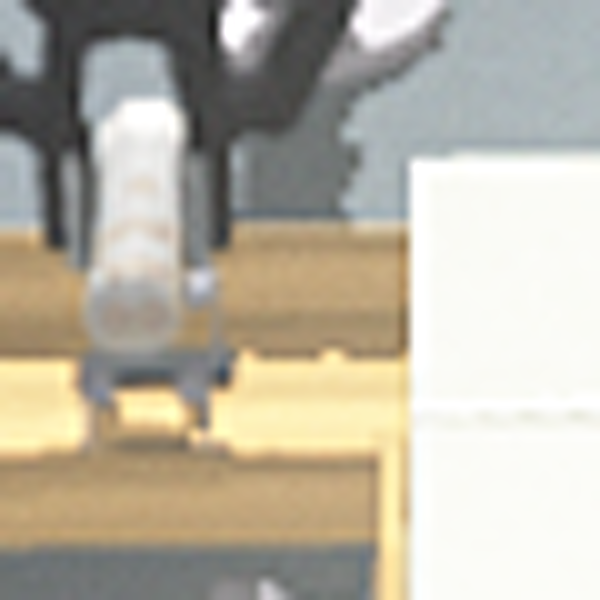

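The side view shows the vial's near end centred at crop (135,310), i.e. px (303.5,211), and one right-hand lip at (200,285), i.e. px (310,208.5). I check both against the predicted positions.

```bash
python3 - <<'E'
from h import *
c=cal("side");ex=np.array([np.cos(.097),-np.sin(.097),0]);ey=np.array([np.sin(.097),np.cos(.097),0])
S=np.array([.585,.129,.04])
f=lambda p:(np.array(proj(c,p))-[290,180])*10
for sy in(-.024,.024):
  for sx in(-.012,.012): print("lip",sx,sy,f(S+sx*ex+sy*ey+[0,0,.010]).round())
  print("base",sy,f(S+sy*ey-[0,0,.015]).round())
print("front top",f(S-.062*ex+[0,0,.026]).round())
T=np.array([.584,.128,.0768+.0084]);print("near end",f(T-.045*ey).round(),"far",f(T+.045*ey).round())
E
```

```text
lip -0.012 -0.024 [100. 382.]
lip 0.012 -0.024 [188. 381.]
base -0.024 [148. 457.]
lip -0.012 0.024 [109. 287.]
lip 0.012 0.024 [194. 286.]
base 0.024 [155. 361.]
front top [-79. 287.]
near end [131. 317.] far [146. 142.]
```

Emit:
{"name": "jog_arm", "arguments": {"motion": [[1, 1, -8, 0, 0, 0, -1], [0, 0, -6, 0, 0, 0, -1], [0, 0, -4, 0, 0, 0, -1], [0, 0, -1, 0, 0, 0, -1], [0, 0, 0, 0, 0, 0, -1]]}}

```text
clock: 14.2
tcp_pos: [0.586, 0.1285, 0.0596]
eef_rot: [0.742, 0.671, 0.0, 0.0]
force: [0.2, 0.0, -0.3]
gripper_width: 0.29
gripper_force: 24.9
```

Emit:
{"name": "jog_arm", "arguments": {"motion": [[0, 0, -1, 0, 0, 0, -1], [0, 0, -1, 0, 0, 0, -1], [0, 0, -1, 0, 0, 0, -1], [0, 0, -1, 0, 0, 0, -1], [0, 0, 0, 0, 0, 0, -1]]}}

```text
clock: 14.82
tcp_pos: [0.5857, 0.1286, 0.0551]
eef_rot: [0.742, 0.671, -0.0, -0.0]
force: [0.7, -0.4, -1.8]
gripper_width: 0.292
gripper_force: 24.9
```

Emit:
{"name": "jog_arm", "arguments": {"motion": [[0, 0, -1, 0, 0, 0, -1], [0, 0, 0, 0, 0, 0, -1], [0, 0, 0, 0, 0, 0, -1], [0, 0, 0, 0, 0, 0, -1], [0, 0, 0, 0, 0, 0, -1]]}}

```text
clock: 15.45
tcp_pos: [0.5857, 0.1286, 0.0543]
eef_rot: [0.742, 0.671, -0.0, -0.0]
force: [-0.2, 0.2, -0.9]
gripper_width: 0.295
gripper_force: 24.9
```

Emit:
{"name": "jog_arm", "arguments": {"motion": [[0, 0, -1, 0, 0, 0, -1], [0, 0, 0, 0, 0, 0, -1], [0, 0, 0, 0, 0, 0, -1], [0, 0, 0, 0, 0, 0, -1], [0, 0, 0, 0, 0, 0, -1]]}}

```text
clock: 16.08
tcp_pos: [0.586, 0.1286, 0.0538]
eef_rot: [0.742, 0.671, 0.0, 0.0]
force: [-2.9, -1.1, 5.1]
gripper_width: 0.293
gripper_force: 25.4
```

Emit:
{"name": "jog_arm", "arguments": {"motion": [[0, 0, -1, 0, 0, 0, -1], [0, 0, 0, 0, 0, 0, -1], [0, 0, 0, 0, 0, 0, -1], [0, 0, 0, 0, 0, 0, -1], [0, 0, 0, 0, 0, 0, -1]]}}

```text
clock: 16.7
tcp_pos: [0.5864, 0.1286, 0.0531]
eef_rot: [0.742, 0.671, 0.001, 0.0]
force: [-0.7, -0.1, 5.0]
gripper_width: 0.293
gripper_force: 25.5
```

Emit:
{"name": "jog_arm", "arguments": {"motion": [[0, 0, 0.5, 0, 0, 0, -1], [0, 0, 0, 0, 0, 0, -0.35], [0, 0, 0, 0, 0, 0, -0.2], [0, 0, 0, 0, 0, 0, 0], [0, 0, 0, 0, 0, 0, 0.1]]}}

```text
clock: 17.32
tcp_pos: [0.5857, 0.1286, 0.0526]
eef_rot: [0.742, 0.671, -0.0, -0.0]
force: [1.1, 0.1, 0.0]
gripper_width: 0.547
gripper_force: 0.0
```

```bash
python3 s.py;python3 -c '
from h import *
shot("side","s6.png")
s=cv2.imread("pics/s6.png")
cv2.imwrite("pics/c6.png",cv2.resize(s[180:240,290:350],None,fx=10,fy=10,interpolation=cv2.INTER_CUBIC))'
```

```text
t 17.325 p [585.7 128.6  52.6] yang -0.1 z [-0. -0. -1.] F [1.1 0.1 0. ] w 0.5469146445979506 0.0 j [0.03 0.35 1.79 0.   1.01 0.13]
```

View pics/c6.png

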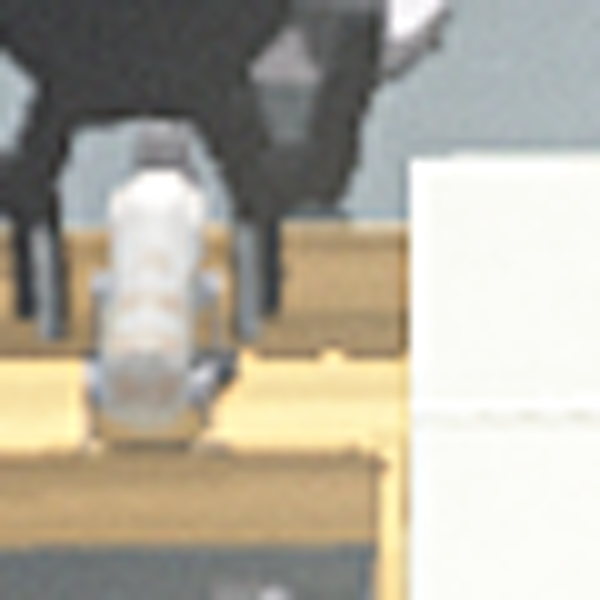

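The vial now lies between the lips, its near end centred at crop (145,388). I check whether that height means resting or snapped.

```bash
python3 - <<'E'
from h import *
c=cal("side");ex=np.array([np.cos(.097),-np.sin(.097),0]);ey=np.array([np.sin(.097),np.cos(.097),0])
S=np.array([.5855,.129,0]);f=lambda p:((np.array(proj(c,p))-[290,180])*10).round()
for z in(.04,.062):print(z,"near",f(S-.045*ey+[0,0,z]),"far top",f(S+.045*ey+[0,0,z+.013]))
E
```

```text
0.04 near [144. 455.] far top [156. 237.]
0.062 near [140. 387.] far top [153. 171.]
```

Emit:
{"name": "jog_arm", "arguments": {"motion": [[0, 0, 5, 0, 0, 0, 0.1], [0, 0, 15, 0, 0, 0, 0.1], [0, 0, 20, 0, 0, 0, 0.1], [0, 0, 18, 0, 0, 0, 0.1], [0, 0, 0, 0, 0, 0, -0.5]]}}

```text
clock: 18.0
tcp_pos: [0.5875, 0.1287, 0.1137]
eef_rot: [0.742, 0.671, 0.002, 0.002]
force: [0.4, 0.0, 0.2]
gripper_width: 0.349
gripper_force: 0.0
```

Emit:
{"name": "jog_arm", "arguments": {"motion": [[0, 0, 0, 0, 0, 0, -1], [0, 0, 0, 0, 0, 0, -1], [0, 0, -10, 0, 0, 0, -1], [0, 0, -10, 0, 0, 0, -1], [0, 0, -8, 0, 0, 0, -1]]}}

```text
clock: 18.62
tcp_pos: [0.5851, 0.1286, 0.0813]
eef_rot: [0.742, 0.671, -0.001, -0.001]
force: [-0.2, -0.3, -0.0]
gripper_width: 0.005
gripper_force: 0.0
```

Emit:
{"name": "jog_arm", "arguments": {"motion": [[0, 0, -3, 0, 0, 0, -1], [0, 0, -3, 0, 0, 0, -1], [0, 0, -2, 0, 0, 0, -1], [0, 0, -2, 0, 0, 0, -1], [0, 0, -2, 0, 0, 0, -1]]}}

```text
clock: 19.25
tcp_pos: [0.5874, 0.1286, 0.0733]
eef_rot: [0.742, 0.671, 0.001, 0.001]
force: [-2.6, -1.1, 12.9]
gripper_width: 0.0
gripper_force: 6.1
```

Emit:
{"name": "jog_arm", "arguments": {"motion": [[0, 0, -2, 0, 0, 0, -1], [0, 0, -2, 0, 0, 0, -1], [0, 0, -2, 0, 0, 0, -1], [0, 0, -2, 0, 0, 0, -1], [0, 0, -2, 0, 0, 0, -1]]}}

```text
clock: 19.88
tcp_pos: [0.5878, 0.1287, 0.0632]
eef_rot: [0.742, 0.671, 0.002, 0.002]
force: [-0.5, 0.3, 5.1]
gripper_width: -0.001
gripper_force: 2.7
```

Emit:
{"name": "jog_arm", "arguments": {"motion": [[-1, 0, -2, 0, 0, 0, -1], [0, 0, -2, 0, 0, 0, -1], [0, 0, -2, 0, 0, 0, -1], [0, 0, -1, 0, 0, 0, -1], [0, 0, 0, 0, 0, 0, -1]]}}

```text
clock: 20.5
tcp_pos: [0.5844, 0.1286, 0.0534]
eef_rot: [0.742, 0.671, -0.0, -0.0]
force: [0.7, -0.7, 1.1]
gripper_width: 0.002
gripper_force: 0.0
```

Emit:
{"name": "jog_arm", "arguments": {"motion": [[0, 0, -1, 0, 0, 0, -1], [0, 0, -1, 0, 0, 0, -1], [0, 0, -1, 0, 0, 0, -1], [0, 0, 0, 0, 0, 0, -1], [0, 0, 0, 0, 0, 0, -1]]}}

```text
clock: 21.12
tcp_pos: [0.5861, 0.1285, 0.0527]
eef_rot: [0.742, 0.671, 0.001, 0.001]
force: [-1.8, -0.5, 8.7]
gripper_width: 0.006
gripper_force: 4.4
```

Emit:
{"name": "jog_arm", "arguments": {"motion": [[0, 0, -1, 0, 0, 0, -1], [0, 0, 0, 0, 0, 0, -1], [0, 0, 0, 0, 0, 0, -1], [0, 0, 8, 0, 0, 0, -1], [0, 0, 40, 0, 0, 0, -1]]}}

```text
clock: 21.75
tcp_pos: [0.5822, 0.1285, 0.0954]
eef_rot: [0.742, 0.671, -0.003, -0.002]
force: [0.2, 0.2, 0.3]
gripper_width: 0.002
gripper_force: 0.0
```

Emit:
{"name": "jog_arm", "arguments": {"motion": [[0, 0, 50, 0, 0, 0, -1], [-30, 3, 0, 0, 0, 0, -1], [-40, 4, 0, 0, 0, 0, -1], [-40, 4, 0, 0, 0, 0, -1], [-40, 4, 0, 0, 0, 0, -1]]}}

```text
clock: 22.38
tcp_pos: [0.4333, 0.1437, 0.1475]
eef_rot: [0.742, 0.671, -0.0, -0.0]
force: [0.5, 0.8, 0.7]
gripper_width: -0.002
gripper_force: 0.0
```

```bash
python3 s.py;python3 -c '
from h import *
shot("side","s7.png")
s=cv2.imread("pics/s7.png")
cv2.imwrite("pics/c7.png",cv2.resize(s[180:240,270:350],None,fx=10,fy=10,interpolation=cv2.INTER_CUBIC))'
```

```text
t 22.375 p [433.3 143.7 147.5] yang -0.1001 z [-0.  0. -1.] F [0.5 0.8 0.7] w -0.002370452585016064 0.0 j [ 0.07 -0.12  2.11  0.    1.16  0.17]
```

View pics/c7.png

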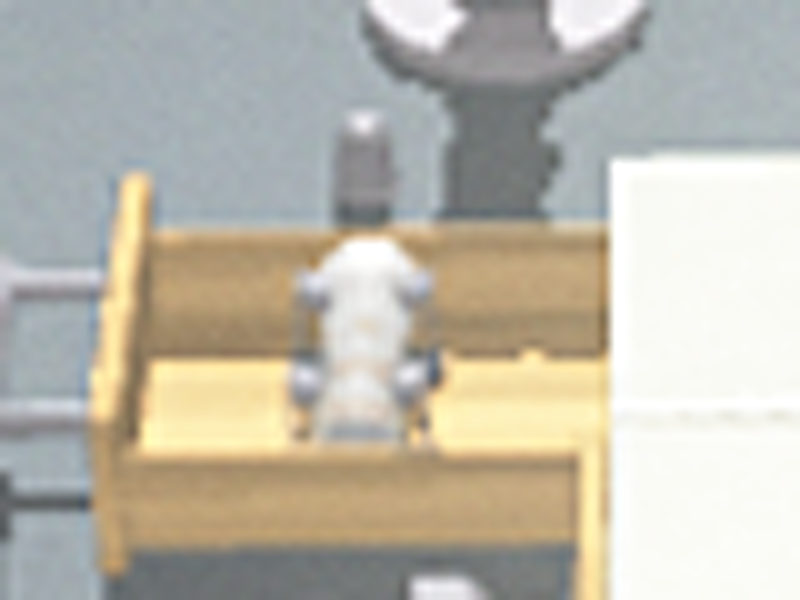

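The vial is seated: its far-end top at row 237 matches the snapped prediction, and all four lips grip above it. Now I push the drawer shut.

Emit:
{"name": "jog_arm", "arguments": {"motion": [[0, 0, -35, 0, 0, 0, -1], [0, 0, -35, 0, 0, 0, -1], [0, 0, -30, 0, 0, 0, -1], [0, 0, -15, 0, 0, 0, -1], [0, 0, 0, 0, 0, 0, -1]]}}

```text
clock: 23.05
tcp_pos: [0.4341, 0.1435, 0.0321]
eef_rot: [0.742, 0.671, -0.001, -0.001]
force: [-0.5, 0.2, -0.2]
gripper_width: 0.001
gripper_force: 0.0
```

Emit:
{"name": "jog_arm", "arguments": {"motion": [[10, -1, 0, 0, 0, 0, -1], [8, -0.8, 0, 0, 0, 0, -1], [8, -0.8, 0, 0, 0, 0, -1], [10, -1, 0, 0, 0, 0, -1], [12, -1.2, 0, 0, 0, 0, -1]]}}

```text
clock: 23.68
tcp_pos: [0.483, 0.1388, 0.0328]
eef_rot: [0.742, 0.671, -0.0, -0.0]
force: [-3.3, 0.2, 2.9]
gripper_width: 0.003
gripper_force: 1.5
```

Emit:
{"name": "jog_arm", "arguments": {"motion": [[14, -1.4, 0, 0, 0, 0, -1], [14, -1.4, 0, 0, 0, 0, -1], [14, -1.4, 0, 0, 0, 0, -1], [14, -1.4, 0, 0, 0, 0, -1], [14, -1.4, 0, 0, 0, 0, -1]]}}

```text
clock: 24.3
tcp_pos: [0.5537, 0.1318, 0.0327]
eef_rot: [0.742, 0.671, 0.0, -0.0]
force: [-3.1, 3.2, 1.3]
gripper_width: 0.002
gripper_force: 1.5
```

Emit:
{"name": "jog_arm", "arguments": {"motion": [[10, -1, 0, 0, 0, 0, -1], [10, -1, 0, 0, 0, 0, -1], [8, -0.8, 0, 0, 0, 0, -1], [4, -0.4, 0, 0, 0, 0, -1], [2, -0.2, 0, 0, 0, 0, -1]]}}

```text
clock: 24.92
tcp_pos: [0.5868, 0.1283, 0.0327]
eef_rot: [0.742, 0.671, -0.0, -0.0]
force: [-2.6, 1.1, 0.7]
gripper_width: 0.002
gripper_force: 1.3
```

Emit:
{"name": "jog_arm", "arguments": {"motion": [[2, -0.2, 0, 0, 0, 0, -1], [2, -0.2, 0, 0, 0, 0, -1], [2, -0.2, 0, 0, 0, 0, -1], [0, 0, 0, 0, 0, 0, -1], [0, 0, 0, 0, 0, 0, -1]]}}

```text
clock: 25.55
tcp_pos: [0.593, 0.1277, 0.0328]
eef_rot: [0.742, 0.671, 0.0, 0.0]
force: [-0.7, 1.6, -0.7]
gripper_width: 0.001
gripper_force: 0.5
```

Emit:
{"name": "jog_arm", "arguments": {"motion": [[2, -0.2, 0, 0, 0, 0, -1], [1.5, -0.2, 0, 0, 0, 0, -1], [1.5, -0.2, 0, 0, 0, 0, -1], [0, 0, 0, 0, 0, 0, -1], [0, 0, 0, 0, 0, 0, -1]]}}

```text
clock: 26.18
tcp_pos: [0.5961, 0.1274, 0.0327]
eef_rot: [0.741, 0.671, -0.002, -0.002]
force: [-8.7, 0.6, 5.7]
gripper_width: 0.002
gripper_force: 4.6
```

Force has risen as the drawer nears the stop. I add a small extra push, then retract.

Emit:
{"name": "jog_arm", "arguments": {"motion": [[1.5, -0.1, 0, 0, 0, 0, -1], [0, 0, 0, 0, 0, 0, -1], [0, 0, 0, 0, 0, 0, -1], [-10, 1, 0, 0, 0, 0, -1], [-40, 4, 0, 0, 0, 0, -1]]}}

```text
clock: 26.8
tcp_pos: [0.5515, 0.1316, 0.0339]
eef_rot: [0.742, 0.671, 0.002, 0.002]
force: [-0.1, -0.0, -0.3]
gripper_width: 0.0
gripper_force: 0.0
```

Emit:
{"name": "jog_arm", "arguments": {"motion": [[-50, 5, 20, 0, 0, 0, -1], [-30, 0, 50, 0, 0, 0, -1], [0, 0, 50, 0, 0, 0, -1], [0, 0, 40, 0, 0, 0, -1], [0, 0, 0, 0, 0, 0, -1]]}}

```text
clock: 27.42
tcp_pos: [0.4722, 0.1371, 0.1973]
eef_rot: [0.742, 0.671, 0.004, 0.003]
force: [0.3, -0.8, 0.4]
gripper_width: 0.002
gripper_force: 0.0
```

```bash
python3 s.py;python3 -c '
from h import *
shot("top","t8.png");a=cv2.imread("pics/t8.png");b=cv2.imread("pics/top0.png")
d=(abs(a.astype(int)-b).max(2)>40).astype(np.uint8)
cv2.imwrite("pics/c8.png",np.vstack([cv2.resize(i[140:330,140:400],None,fx=1.5,fy=1.5) for i in (b,a)]))
n,l,s,c=cv2.connectedComponentsWithStats(d);print([x.tolist() for x in s[1:] if x[4]>8])'
```

```text
t 27.425 p [472.2 137.1 197.3] yang -0.1 z [ 0.011  0.    -1.   ] F [ 0.3 -0.8  0.4] w 0.002489571300603524 0.0 j [ 0.05 -0.11  1.99 -0.    1.24  0.15]
[[169, 267, 85, 132, 2062], [474, 276, 10, 38, 187], [486, 278, 4, 37, 140], [348, 289, 8, 5, 14], [345, 294, 7, 4, 12], [162, 296, 4, 25, 76], [170, 297, 4, 20, 36], [355, 297, 8, 7, 15], [338, 298, 11, 6, 22], [344, 303, 12, 12, 40], [168, 306, 62, 79, 1076], [364, 307, 8, 4, 11], [404, 307, 5, 6, 14], [414, 307, 5, 8, 12], [407, 309, 7, 10, 24], [331, 312, 6, 8, 13], [388, 315, 6, 5, 9], [395, 314, 5, 4, 10], [404, 314, 4, 6, 11], [407, 315, 48, 62, 575], [384, 316, 5, 9, 14], [395, 319, 5, 5, 10], [402, 320, 8, 13, 28], [396, 324, 8, 6, 16], [397, 333, 5, 4, 10], [400, 335, 11, 6, 23], [411, 336, 5, 5, 9], [405, 342, 7, 5, 12], [436, 346, 10, 13, 44], [451, 346, 7, 4, 11], [453, 351, 5, 7, 13], [410, 353, 7, 10, 21], [418, 357, 5, 5, 11], [422, 358, 4, 7, 11], [399, 361, 5, 7, 11], [441, 360, 6, 5, 9], [410, 367, 8, 9, 22], [398, 369, 10, 3, 15], [419, 370, 6, 4, 9], [434, 373, 5, 5, 9], [416, 377, 8, 3, 12], [412, 381, 17, 16, 50], [161, 385, 8, 6, 30], [119, 391, 74, 37, 1255], [203, 390, 220, 90, 6493], [417, 400, 3, 8, 9], [425, 413, 6, 5, 10], [437, 413, 5, 4, 9], [448, 412, 6, 7, 12], [430, 420, 5, 9, 15], [0, 422, 4, 11, 26], [432, 424, 38, 31, 270], [427, 430, 4, 5, 10], [433, 442, 10, 13, 35], [460, 444, 4, 7, 10], [453, 451, 11, 14, 30], [461, 458, 5, 3, 11]]
```

View pics/c8.png

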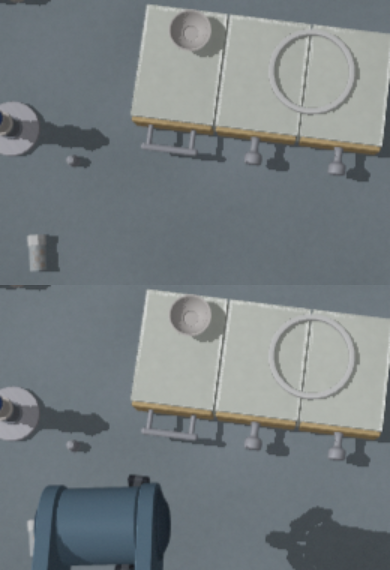

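The handle is back at its starting pixels, which means shut, since the full 134.5 mm of travel was used. Nothing else moved, so I hand in.

```bash
python3 -c '
from workcell import manip
print(manip.job_done())'
```

```text
the job is handed in; nothing more can be done
None
```

The long vial is snapped home in both clips and the bar-handled drawer is shut; camera checks showed nothing else moved, and the job is handed in at about 27 s on the robot clock (no verdict was returned).

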